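# Gather the guide rollers in the tray's orange corner

## Task

The reel spanner was left lying across the tray of guide rollers: first hang it by its eye on the brass hook, so that it hangs there freely. Then lift the tray by its handle clear of everything and tip it so that its orange corner is the lowest and all three rollers slide together into that corner, ready for counting; finish while still holding the tray tilted and still in the air, with the spanner still on the hook. Keep the rollers in the tray and leave everything else on the bench where it is.

Things in the scene. Friction and masses are not known exactly. Their poses are not given: they have to be found in the camera images.
- tote: Grey open tray, 240 mm along its x, 130 mm along y, rim 50 mm high, walls and floor 4 mm, 0.3 kg plus rollers. Origin: centre of its underside; z up. Fixed bail handle over its middle: posts outside the long walls (140 mm over them) carry a bar along y, 105 mm up. Rollers start to slide at a floor slope of 9 to 14 degrees; about 30 degrees straight towards a corner takes them along the walls into it.
- tote_grip (a point): Centre of the black rubber grip on the tray's handle bar: a block 16 mm wide (tray x), 70 mm long (tray y), 16 mm high, centred 105 mm above the tray's underside and 55 mm above its rim; to be taken from above with the fingers closing along the tray's x. Axes as the tray's.
- tote_corner (a point): The orange corner: inner corner of the tray at floor level, at x -116, y +61, z +4 mm in the tray's frame. The walls, the rim and the floor are painted orange there. A roller counts as gathered when its centre is within 80 mm of this point.
- spanner: Flat steel reel spanner, 0.12 kg, 180 mm long, 14 mm wide, 6 mm thick, red grip in the middle, open jaw at its -x end, eye at +x. At the start it lies across the long rims of the tray, about 80 mm along the tray's +x from the handle, its eye overhanging on the tray's +y side. Origin: middle of its underside; x along it to the eye; z up when flat.
- spanner_grip (a point): Middle of the red grip of the spanner, 7 mm above its underside: the grip is 70 mm long (spanner x), 16 mm wide, 13 mm high. Axes as the spanner's.
- spanner_eye (a point): Centre of the eye (ring, 34 mm outside, hole 24 mm, 6 mm thick) at x +75 mm of the spanner, 3 mm above its underside. Axes as the spanner's.
- hook: Fixed hook stand: round grey foot of 110 mm, dark post of 16 mm, 250 mm high; from the post a brass rod of 8 mm runs 70 mm along the stand's own -x, falling from 243 to 225 mm height, and then turns straight up to its tip. Origin: centre of the underside of the foot.
- hook_seat (a point): Low bend of the brass hook, centre of the rod, 225 mm above the bench, 70 mm from the post along the stand's -x. A hung eye rests round this bend, its centre about 8 mm lower. An eye set flat over the upright tip, with the spanner pointing sideways from the rod, swings down when let go and hangs, swaying for some seconds. Axes as the stand's.
- hook_tip (a point): Top of the upright end of the hook, 39 mm straight above the seat, 264 mm above the bench.
- mug: Blue ceramic mug, 80 mm across, 90 mm high; leave alone. Origin: centre of the underside.
- tape_roll: Yellow roll of tape lying flat, 90 mm across, 25 mm high; leave alone. Origin: centre of the underside.
- jar: Amber glass jar, 60 mm across, 85 mm high; leave alone. Origin: centre of the underside.
- film_can: Round aluminium film can lying flat, 140 mm across, 26 mm high; leave alone. Origin: centre of the underside.
- core: Black film core (ring) lying flat, 50 mm across, 16 mm high; leave alone. Origin: centre of the underside.
- screwdriver: Screwdriver lying on the bench, its blade to its own +x; leave alone. Origin: below its middle.
- splicer: Fixed film splicer, dark base 120 by 200 mm with a green arm, 70 mm high; leave alone. Origin: centre of the underside.
- roller0: White guide roller lying flat on the tray's floor: disc 26 mm across, 16 mm high, 20 g. Origin: centre of its underside.
- roller0_center (a point): Centre of roller0, 8 mm above its underside.
- roller1: White guide roller lying flat on the tray's floor: disc 26 mm across, 16 mm high, 20 g. Origin: centre of its underside.
- roller1_center (a point): Centre of roller1, 8 mm above its underside.
- roller2: White guide roller lying flat on the tray's floor: disc 26 mm across, 16 mm high, 20 g. Origin: centre of its underside.
- roller2_center (a point): Centre of roller2, 8 mm above its underside.
There are look-alikes about, which are no part of the job. There is more than one size of the spanner; the job needs the smaller.

How it is judged:
On the way:
1. the spanner hangs by its eye on the hook, let go (distance between spanner_eye and hook_seat below 0.025 m and height (world z) of spanner_grip below 0.19 m and contact force between spanner and hook above 0.1 N and contact force between spanner and the arm below 0.1 N and contact force between spanner and the fingers below 0.1 N), for 0.3 s.
At the end, for the whole second after the job is handed in: Spanner hangs untouched: eye within 25 mm of the hook bend, grip below 190 mm. Tray gripped, still, orange corner 20 mm or more up, touching nothing else, tilted 12 to 57 deg, 4 deg or more down along both walls to that corner; all rollers still, centres within 80 mm of it (all of step 1 and height (world z) of tote_corner above 0.02 m and contact force between tote and the fingers above 1 N and angle between tote's own z axis and vertical between 0.2 and 1 rad and angle between tote's own x axis and vertical below 1.5 rad and angle between tote's own y axis and vertical above 1.64 rad and linear speed of each of tote, roller0, roller1, roller2 below 0.03 m/s and angular speed of tote below 0.2 rad/s and contact force between tote and mug below 0.3 N and contact force between tote and tape_roll below 0.3 N and contact force between tote and jar below 0.3 N and contact force between tote and film_can below 0.3 N and contact force between tote and core below 0.3 N and contact force between tote and screwdriver below 0.3 N and contact force between tote and hook below 0.3 N and contact force between tote and splicer below 0.3 N and distance between each of roller0_center, roller1_center, roller2_center and tote_corner below 0.08 m and z of roller0_center in the frame of tote between 0 and 0.05 m and z of roller1_center in the frame of tote between 0 and 0.05 m and z of roller2_center in the frame of tote between 0 and 0.05 m); the arm keeps its last pose, push and grip.
It fails at once if a bystander (mug, tape roll, jar, film can, core, screwdriver) is moved more than 30 mm (distance of any of mug, tape_roll, jar, film_can, core, screwdriver from where it was at the start of the episode above 0.03 m).
It fails at once if a roller falls out of the tray onto the bench or above the rim ((z of roller0_center in the frame of tote above 0.06 m or z of roller0_center in the frame of tote below -0.01 m) or (z of roller1_center in the frame of tote above 0.06 m or z of roller1_center in the frame of tote below -0.01 m) or (z of roller2_center in the frame of tote above 0.06 m or z of roller2_center in the frame of tote below -0.01 m)).
It also fails if it takes over 64 s, if anything falls off the work surface, if the arm or the gripper's body presses on something with over 40 N, if the wrist force passes 120 N, or if a joint passes its speed limit or range.

## Robot

A 6-joint arm with a two-finger parallel gripper is mounted at the origin on the work surface. World frame = base frame: x ahead of the robot, y to its left, z up, the work surface at z = 0. Lengths are in m, angles in rad, forces in N, time in s.
With the tool pointing down it reaches from about 0.325 to 1 m from the base axis. Payload 5.1 kg.
Tool frame: the origin (TCP) lies between the finger pads; the fingertips stand 8 mm ahead of it and the grasp point (between the pads) lies 11 mm behind it; z points along the fingers, y is the line along which they close (so a half turn about z gives the same grasp; the last joint's range is limited). The gripper opens to 85 mm and grips with 20 to 120 N. Pads are 22 mm wide; open, the fingers measure 114 mm over their backs; the gripper's body (76 mm by 85 mm) begins 54 mm behind the grasp point. The pads swing forward as they close: fully open they stand 13 mm farther back than shut.
Start: joints at [1.191, 0.124, 1.65, -0, 1.367, -0.083], TCP at [0.19, 0.622, 0.239] pointing down, gripper open.
Joint ranges: [-2.61, 2.61], [-1.02, 2.33], [0.03, 2.71], [-1.35, 4.49], [0.32, 2.68], [-2.91, 2.91]. Speed limits (rad/s): [2.57, 2.57, 3.14, 3.14, 3.14, 3.14].

## Interface

Orientations are given as a unit quaternion [w, x, y, z].
In Python, from bench import arm, grab_frame gives the robot as it stands. The module is installed in compiled form; this text tells all that it offers.
- The arm moves only by the tool play_rows, never from a script. Its argument "motion" is a list of rows, each a list of 6 numbers: the shift along the world's x, y, z each as a share of 300 mm, from -1 to 1, then the turn, a rotation vector about the world's x, y, z each as a share of 45 degrees, from -1 to 1. In form: [[dx, dy, dz, ax, ay, az], ...]. A call has exactly 5 rows; each row is the pose to reach, as a shift and turn from the pose commanded when the call began; what a row does not reach only later rows make up. A row lasts 1/10 s, in which the tool goes at most 50 mm and 8.59 degrees, less where a joint would pass 70% of its speed; a pose out of reach is approached as far as the arm can. A call with a number of a shift or a turn outside -1 to 1 is refused whole. A call with a gripper value outside its range is refused whole. "grip" is the closure, from 0 (fully open) to 1 (shut), set as the call begins (left out, the last holds). The fingers move at their own pace and stop on an object; "grip_force" is the grip in N (left out, the last holds). Time passes only in rows, so rows that repeat a pose let the fingers close, or fill a call up. It gives the time, the measured TCP pose, the force, the opening and the grip force at its end, in the units of the state.
- arm.observe(): the state, without advancing time (a new reading comes with each control period).
- grab_frame(name): name is "side" or "top" or "wrist"; returns a dict with "frame" (400x640x3 uint8, red, green, blue), "fx", "fy", "cx", "cy" (pixels), "D" ([k1, k2, p1, p2, k3] as OpenCV has them; the pictures are not rectified), "R" (3x3) and "t" (3): a world point X has camera coordinates R X + t. Camera axes: x right, y down, z forward; pixel columns grow to the right and rows downward; lengths in m; the calibration is good to about 2 mm. A picture is of the moment at which its call begins. There is no depth.
- arm.job_done(): hands the job in; it is judged then, once.
The state is a dict: "t": time; "joints": joint angles; "dq": joint speeds; "tau": joint torques, N m; "eef_pos": TCP position; "orientation": TCP orientation; "contact_force": force on the tool from outside, world axes, zero at the start; "torque": the same for the moment, N m; "width": finger opening in m; "gripper_force": force on a finger pad.
Only numpy, scipy, OpenCV 4.12 (cv2) and the standard library are available. Lean on these libraries where they do the work, as an engineer would, in place of code of your own. Each camera call takes 0.05 s, during which the arm holds its last target. There are 200 camera calls.

## Working session

There is one attempt and no reset: what is moved stays moved. The work goes in short steps, Python scripts to look and compute and a tool call to move; the robot and the scene stay as the last step left them, time stands still between calls to the robot, and variables do not carry over. Pictures are saved under pics/ and viewed, at most 10 in all, crops included, and the job is handed in when it is done.

Besides the shell and the picture viewer there is one more tool, called after "Emit:" as a command line: name --pt "numbers of a row" for each row, then --argument value for the rest. play_rows: Moves the arm, as the interface text tells. Shift numbers are shares of 300 mm and turn numbers shares of 45 degrees, none past 1 either way. Its arguments: {"type":"object","properties":{"motion":{"type":"array"},"grip":{"type":"number"},"grip_force":{"type":"number"}},"required":["motion"]}

```bash
mkdir -p pics; cat > h.py <<'E'
import numpy as np, cv2, pickle
from bench import arm, grab_frame
def snap(n):
    f=grab_frame(n); pickle.dump(f,open(f'{n}.pkl','wb')); return f
def load(n): return pickle.load(open(f'{n}.pkl','rb'))
def save(f,name,box=None,s=1):
    im=f['frame'][:,:,::-1]
    if box: im=im[box[1]:box[3],box[0]:box[2]]
    cv2.imwrite(f'pics/{name}.png',cv2.resize(im,None,fx=s,fy=s,interpolation=cv2.INTER_CUBIC))
def K(f): return np.array([[f['fx'],0,f['cx']],[0,f['fy'],f['cy']],[0,0,1.]])
def ray(f,uv):
    p=cv2.undistortPoints(np.array([[uv]],float),K(f),np.array(f['D'],float))[0,0]
    R=np.array(f['R']);t=np.array(f['t'])
    return -R.T@t, R.T@np.array([p[0],p[1],1.])
def onz(f,uv,z):
    c,d=ray(f,uv); return c+d*(z-c[2])/d[2]
def tri(f,a,g,b):
    c,d=ray(f,a); e,h=ray(g,b)
    s=np.linalg.lstsq(np.stack([d,-h],1),e-c,rcond=None)[0]
    p=c+d*s[0];q=e+h*s[1]; return (p+q)/2,np.linalg.norm(p-q)
def proj(f,X):
    R=np.array(f['R'],float)
    return cv2.projectPoints(np.array(X,float).reshape(-1,3),cv2.Rodrigues(R)[0],np.array(f['t'],float),K(f),np.array(f['D'],float))[0][:,0]
E
python3 - <<'E'
from h import *
for n in('top','side'):
    f=snap(n); save(f,n+'0',None,1.25); print(n,-np.array(f['R']).T@np.array(f['t']))
print(arm.observe())
E
```

```text
top [ 0.25674813 -0.01020236  1.849105  ]
side [-0.02488888 -0.88795948  0.79824721]
{'t': 0.1, 'joints': array([ 1.19144545e+00,  1.24438041e-01,  1.65151037e+00,  2.51547402e-06,
        1.36750955e+00, -8.25818785e-02]), 'dq': array([ 0.00072339, -0.00158718, -0.00414178,  0.00155733, -0.0023016 ,
        0.00025077]), 'tau': array([ 1.94013937e-04, -4.24931180e+01, -3.66653824e+01, -1.35353985e-04,
        4.01691097e-03,  5.84489726e-06]), 'eef_pos': array([0.18990085, 0.62109001, 0.23819313]), 'orientation': array([-2.14700283e-04,  1.47840766e-01,  9.89010737e-01, -9.07605065e-04]), 'contact_force': array([ 0.18744636, -0.0651344 ,  0.55812375]), 'torque': array([ 0.01384605, -0.00989285, -0.03921407]), 'gripper_force': 0.0, 'width': 0.08511570346770789}
```

View pics/top0.png

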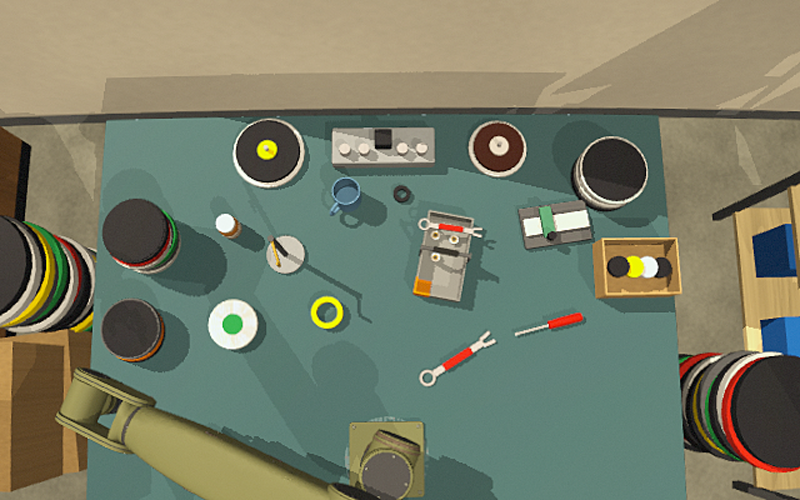

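View pics/side0.png

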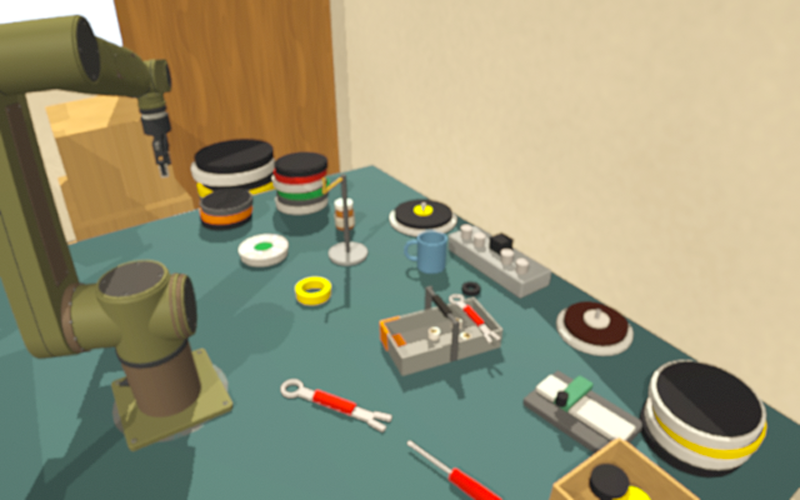

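Top view: the tray is around (445,255), with the orange corner at (423,287). The small spanner is across it with its eye at (425,224), and the hook stand is at (285,255). I'll measure these on zoomed crops.

```bash
python3 - <<'E'
from h import *
f=load('top'); g=load('side')
def crop(f,b,s):
    return cv2.resize(f['frame'][b[1]:b[3],b[0]:b[2],::-1],None,fx=s,fy=s,interpolation=cv2.INTER_CUBIC)
a=crop(f,(320,160,400,250),5);b=crop(f,(200,180,260,240),5)
c=crop(g,(295,220,410,305),3.4);d=crop(g,(250,130,300,220),3.4)
im=np.zeros((600,800,3),np.uint8)
im[:a.shape[0],:400]=a[:450];im[:300,400:700]=b;
im[300:300+c.shape[0],400:400+c.shape[1]]=c
h=crop(g,(250,130,300,170),3); im[460:580,0:150]=h
cv2.imwrite('pics/crops.png',im)
E
```

```text
(no output)
```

View pics/crops.png

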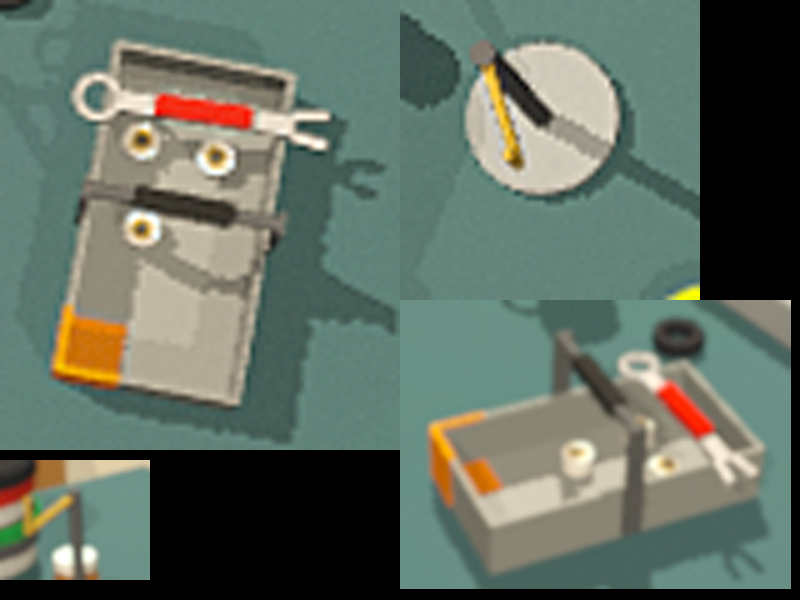

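Crops: rim corners at (118,42), (295,75), (240,405) and (55,375) in 5x pixels. The eye is at (98,97), the grip at (204,111), the handle grip at (186,206), the hook tip at (514,160) and the foot centre at (543,118). Next I'll convert these to world positions.

```bash
python3 - <<'E'
from h import *
f=load('top'); g=load('side'); np.set_printoptions(precision=4,suppress=True)
T=lambda p:((p[0]+.5)/5-.5+320,(p[1]+.5)/5-.5+160)
H=lambda p:((p[0]-400+.5)/5-.5+200,(p[1]+.5)/5-.5+180)
S=lambda p:((p[0]-400)/3.4+295,(p[1]-300)/3.4+220)
c=[onz(f,T(p),.05) for p in[(118,42),(295,75),(240,405),(55,375)]]
ctr=sum(c)/4; ax=c[0]+c[1]-c[2]-c[3]; print('tray',ctr,np.degrees(np.arctan2(ax[1],ax[0])),[np.linalg.norm(c[i]-c[i-1]) for i in range(4)])
print('handle',onz(f,T((186,206)),.113))
hsv=cv2.cvtColor(f['frame'],cv2.COLOR_RGB2HSV)
m=((hsv[...,0]<8)|(hsv[...,0]>172))&(hsv[...,1]>170)&(hsv[...,2]>110); m=m.astype(np.uint8); m[:160]=0;m[250:]=0;m[:,:330]=0;m[:,400:]=0
mm=cv2.moments(m,True); uv=(mm['m10']/mm['m00'],mm['m01']/mm['m00']); print('grip px',uv,mm['m00'])
G=onz(f,uv,.063);E=onz(f,T((98,97)),.056)
print('grip',G,'eye',E,np.linalg.norm(E-G),np.degrees(np.arctan2(*(E-G)[1::-1])))
for n,p in(('eye',(98,97)),):print(n,tri(f,T(p),g,S((640,365))))
foot=onz(f,H((543,118)),.006);tip=onz(f,H((514,157)),.264);post=onz(f,H((481,52)),.25)
print('foot',foot,'tip',tip,'post',post,np.linalg.norm(tip-post))
print('tip tri',tri(f,H((514,157)),g,(250+27/3,130+38/3)))
for p in[tip,tip-[0,0,.039],post]:print(proj(g,p),proj(f,p))
E
```

```text
tray [ 0.5645 -0.1676  0.05  ] -11.386093965649668 [np.float64(0.2426358546480062), np.float64(0.1281453535827549), np.float64(0.23946513152501053), np.float64(0.1305454985074889)]
handle [ 0.565  -0.1683  0.113 ]
grip px (360.1666666666667, 181.83333333333334) 78.0
grip [ 0.6415 -0.1865  0.063 ] eye [ 0.654  -0.1132  0.056 ] 0.0746556407192807 80.3160371875476
eye (array([ 0.6557, -0.1139,  0.0525]), np.float64(0.0020323740100484425))
foot [0.5805 0.2859 0.006 ] tip [0.5109 0.2621 0.264 ] post [0.5802 0.2865 0.25  ] 0.07481239348295748
tip tri (array([0.5117, 0.2618, 0.2639]), np.float64(0.0018237780888052976))
[[258.4266 142.7132]] [[222.4 211. ]]
[[259.3298 153.8604]] [[224.4739 212.9259]]
[[274.0982 139.4867]] [[215.8 190. ]]
```

Emit:
play_rows --pt "0.08 -0.14 0.02 0 0 -0.18" --pt "0.16 -0.28 0.04 0 0 -0.36" --pt "0.24 -0.42 0.06 0 0 -0.55" --pt "0.32 -0.56 0.08 0 0 -0.74" --pt "0.4 -0.7 0.1 0 0 -0.92" --grip 0.62

```text
t: 0.6
eef_pos: [0.3104, 0.4097, 0.269]
orientation: [-0.0, 0.49, 0.872, -0.0]
contact_force: [1.1, 0.0, 0.0]
width: 0.0326
gripper_force: 0.0
```

Emit:
play_rows --pt "0.08 -0.14 0 0 0 -0.18" --pt "0.16 -0.28 0 0 0 -0.36" --pt "0.24 -0.42 0 0 0 -0.55" --pt "0.32 -0.56 0 0 0 -0.74" --pt "0.4 -0.7 0 0 0 -0.92"

```text
t: 1.1
eef_pos: [0.4304, 0.1997, 0.269]
orientation: [-0.0, 0.767, 0.642, -0.0]
contact_force: [-0.5, 1.3, 0.6]
width: 0.0321
gripper_force: 0.0
```

Emit:
play_rows --pt "0.08 -0.14 0 0 0 0" --pt "0.16 -0.28 0 0 0 0" --pt "0.24 -0.42 0 0 0 0" --pt "0.32 -0.56 0 0 0 0" --pt "0.4 -0.7 0 0 0 0"

```text
t: 1.6
eef_pos: [0.5505, -0.0104, 0.2689]
orientation: [-0.0, 0.765, 0.644, -0.0]
contact_force: [1.0, 0.6, -0.6]
width: 0.0323
gripper_force: 0.0
```

Emit:
play_rows --pt "0.08 -0.14 -0.05 0 0 0" --pt "0.16 -0.28 -0.1 0 0 0" --pt "0.24 -0.42 -0.15 0 0 0" --pt "0.3 -0.59 -0.2 0 0 0" --pt "0.3 -0.59 -0.2 0 0 0"

```text
t: 2.1
eef_pos: [0.6396, -0.1895, 0.2055]
orientation: [-0.002, 0.766, 0.642, -0.002]
contact_force: [-0.1, 0.2, -0.5]
width: 0.0329
gripper_force: 0.0
```

```bash
python3 - <<'E'
from h import *
np.set_printoptions(precision=4,suppress=True)
f=snap('wrist'); save(f,'w1',None,1.25)
hsv=cv2.cvtColor(f['frame'],cv2.COLOR_RGB2HSV)
m=(((hsv[...,0]<8)|(hsv[...,0]>172))&(hsv[...,1]>170)&(hsv[...,2]>90)).astype(np.uint8)
n,l,st,c=cv2.connectedComponentsWithStats(m)
for i in range(1,n):
    if st[i,4]>200:
        print(st[i],c[i],onz(f,c[i],.060)); 
        r=cv2.minAreaRect(np.argwhere(l==i)[:,::-1].astype(np.float32)); b=cv2.boxPoints(r); w=np.array([onz(f,p,.063) for p in b]); print(r); print(w)
print(proj(f,[[.6415,-.1865,.06],[.655,-.1135,.053]]),arm.observe()['eef_pos'])
E
```

```text
[ 317  151   18   77 1317] [325.836  188.1997] [ 0.6402 -0.1865  0.06  ]
((325.5, 189.0), (76.0, 17.0), 90.0)
[[ 0.6386 -0.1527  0.063 ]
 [ 0.6526 -0.1551  0.063 ]
 [ 0.6414 -0.2226  0.063 ]
 [ 0.6263 -0.22    0.063 ]]
[   0  219   52   59 1367] [ 21.8486 251.6416] [ 0.3396 -0.1981  0.06  ]
((18.254085540771484, 249.79507446289062), (67.4754409790039, 23.942895889282227), 39.80556869506836)
[[ 0.3123 -0.1771  0.063 ]
 [ 0.337  -0.1623  0.063 ]
 [ 0.3681 -0.2126  0.063 ]
 [ 0.3433 -0.2291  0.063 ]]
[[327.282  187.9032]
 [328.2678  99.32  ]] [ 0.6395 -0.1884  0.2062]
```

View pics/w1.png

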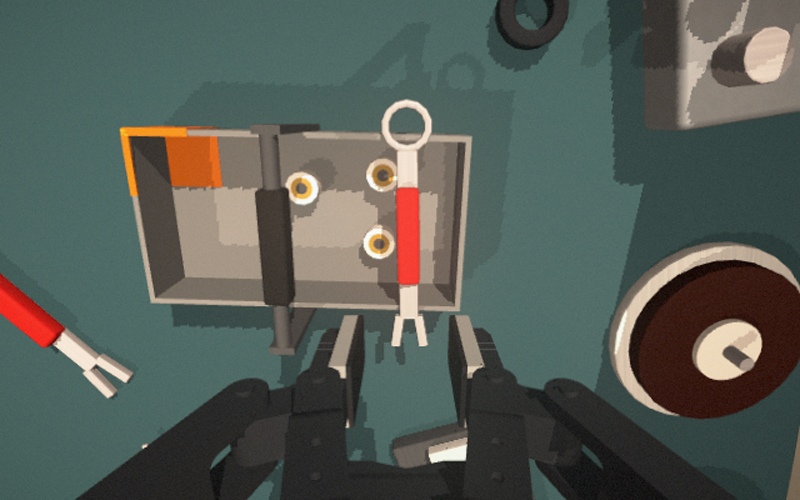

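Wrist view: the red grip is at (407,236), centred between the fingers at world (0.640, -0.187), and the eye is at (407,125). I'll descend to it.

Emit:
play_rows --pt "0.003 0.007 -0.12 0 0 0" --pt "0.003 0.007 -0.25 0 0 0" --pt "0.003 0.007 -0.38 0 0 0" --pt "0.003 0.007 -0.47 0 0 0" --pt "0.003 0.007 -0.525 0 0 0"

```text
t: 2.65
eef_pos: [0.6393, -0.1813, 0.0491]
orientation: [-0.002, 0.765, 0.645, -0.001]
contact_force: [-0.2, 0.0, -0.2]
width: 0.0327
gripper_force: 0.0
```

Emit:
play_rows --pt "0 0 0 0 0 0" --pt "0 0 0 0 0 0" --pt "0 0 0 0 0 0" --pt "0 0 0 0 0 0" --pt "0 0 0 0 0 0" --grip 1 --grip_force 50

```text
t: 3.15
eef_pos: [0.6417, -0.1836, 0.0532]
orientation: [0.001, 0.765, 0.644, 0.001]
contact_force: [0.3, -0.5, -0.6]
width: 0.0145
gripper_force: 51.4
```

Emit:
play_rows --pt "0 0 0.05 0 0 0" --pt "0 0 0.15 0 0 0" --pt "0 0 0.3 0 0 0" --pt "0 0 0.45 0 0 0" --pt "0 0 0.6 0 0 0"

```text
t: 3.65
eef_pos: [0.6409, -0.1833, 0.2351]
orientation: [0.001, 0.765, 0.644, 0.0]
contact_force: [0.2, -1.1, -1.5]
width: 0.0149
gripper_force: 51.4
```

Emit:
play_rows --pt "-0.035 0.126 0.05 0 0 0.06" --pt "-0.07 0.25 0.1 0 0 0.13" --pt "-0.105 0.38 0.15 0 0 0.19" --pt "-0.14 0.5 0.2 0 0 0.26" --pt "-0.175 0.6 0.23 0 0 0.32"

```text
t: 4.15
eef_pos: [0.5882, -0.0017, 0.3041]
orientation: [0.001, 0.677, 0.736, 0.001]
contact_force: [-0.1, -0.4, -1.1]
width: 0.015
gripper_force: 51.4
```

Emit:
play_rows --pt "-0.035 0.126 0 0 0 0.06" --pt "-0.07 0.25 0 0 0 0.13" --pt "-0.105 0.38 0 0 0 0.19" --pt "-0.14 0.5 0 0 0 0.26" --pt "-0.175 0.6 0 0 0 0.32"

```text
t: 4.65
eef_pos: [0.5352, 0.1784, 0.3025]
orientation: [0.001, 0.58, 0.815, 0.001]
contact_force: [-1.0, 0.6, -0.4]
width: 0.015
gripper_force: 51.4
```

Emit:
play_rows --pt "0 0.02 0 0 0 0" --pt "0 0.04 0 0 0 0" --pt "0 0.04 0 0 0 0" --pt "0 0.04 0 0 0 0" --pt "0 0.04 0 0 0 0"

```text
t: 5.15
eef_pos: [0.5364, 0.1877, 0.3008]
orientation: [0.0, 0.581, 0.814, -0.0]
contact_force: [0.2, 0.4, -1.6]
width: 0.0145
gripper_force: 51.4
```

```bash
python3 - <<'E'
from h import *
np.set_printoptions(precision=4,suppress=True)
print(arm.observe()['eef_pos'])
w=snap('wrist');t=snap('top');s=snap('side')
def crop(f,b,k):
    return cv2.resize(f['frame'][b[1]:b[3],b[0]:b[2],::-1],None,fx=k,fy=k,interpolation=cv2.INTER_CUBIC)
im=np.zeros((600,800,3),np.uint8)
im[:400,:400]=crop(w,(220,20,420,220),2)
im[:400,400:]=crop(t,(195,180,275,260),5)[:,:400]
im[400:600,:250]=crop(s,(240,110,290,150),5)
cv2.imwrite('pics/hook1.png',im)
T=np.array([.513,.2625,.264]);print(proj(w,[T,T-[0,0,.039]]),proj(t,T),proj(s,T))
E
```

```text
[0.5364 0.1877 0.3008]
[[329.2764  99.5706]
 [328.3653  99.0348]] [[222.2809 210.3272]] [[258.9612 142.5214]]
```

View pics/hook1.png

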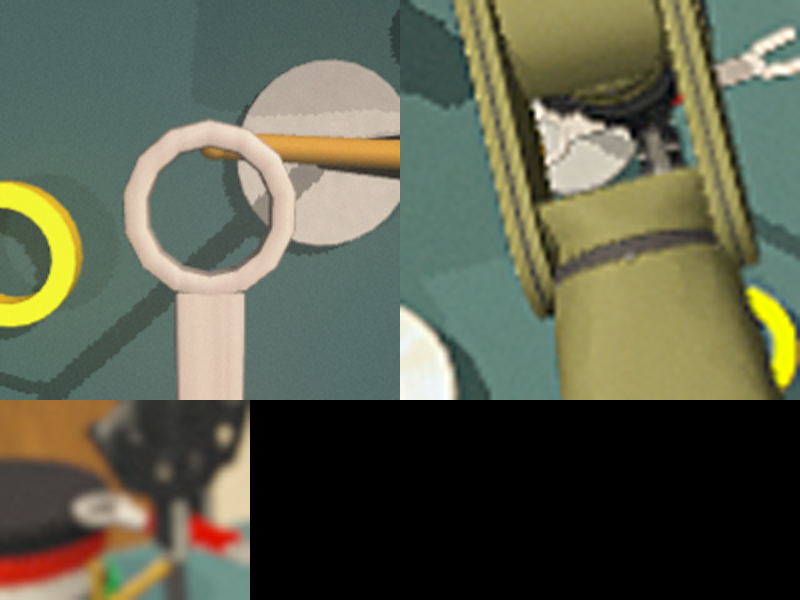

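Crop: the eye centre is at (210,206), and the brass upright is seen end-on at (214,149). The eye still has to move about 11 mm towards the hook.

```bash
python3 - <<'E'
from h import *
np.set_printoptions(precision=4,suppress=True)
w=load('wrist');P=lambda x,y:(x/2+220-.25,y/2+20-.25)
e=onz(w,P(210,206),.303);h=onz(w,P(214,149),.25)
print(e,h,(h-e)/.3,-np.array(w['R']).T@w['t'])
print(tri(w,P(214,149),load('side'),(258.4,142.7)))
E
```

```text
[0.5136 0.2538 0.303 ] [0.5111 0.2646 0.25  ] [-0.0084  0.0359 -0.1767] [0.5102 0.263  0.4356]
(array([0.5114, 0.2643, 0.2631]), np.float64(0.0008306830781190434))
```

Emit:
play_rows --pt "-0.004 0.018 0 0 0 0" --pt "-0.008 0.036 0 0 0 0" --pt "-0.008 0.036 0 0 0 0" --pt "-0.008 0.036 0 0 0 0" --pt "-0.008 0.036 -0.05 0 0 0"

```text
t: 5.8
eef_pos: [0.5349, 0.1999, 0.2881]
orientation: [0.002, 0.581, 0.814, 0.002]
contact_force: [0.5, -0.3, -0.8]
width: 0.015
gripper_force: 51.4
```

```bash
python3 - <<'E'
from h import *
w=snap('wrist')
save(w,'w2',(270,60,390,180),4)
E
```

```text
(no output)
```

View pics/w2.png

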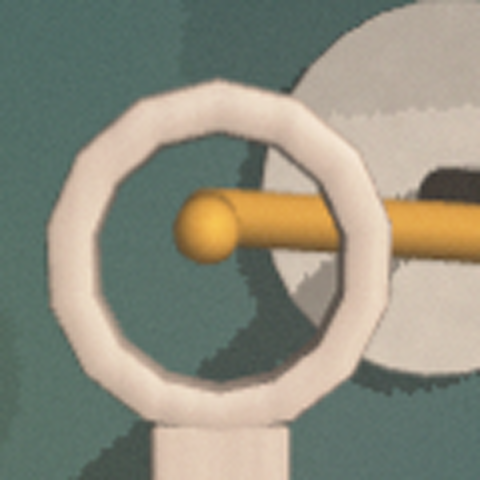

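The tip is at (208,228) inside the hole, whose centre is at (219,258). I'll trim by about 3 mm, lower, then release.

Emit:
play_rows --pt "-0.006 0.008 -0.02 0 0 0" --pt "-0.006 0.008 -0.06 0 0 0" --pt "-0.006 0.008 -0.1 0 0 0" --pt "-0.006 0.008 -0.14 0 0 0" --pt "-0.006 0.008 -0.15 0 0 0"

```text
t: 6.35
eef_pos: [0.5308, 0.2015, 0.238]
orientation: [-0.001, 0.581, 0.814, -0.002]
contact_force: [-0.0, 0.5, -1.8]
width: 0.0149
gripper_force: 51.4
```

Emit:
play_rows --pt "0 0 0 0 0 0" --pt "0 0 0 0 0 0" --pt "0 0 0 0 0 0" --pt "0 0 0 0 0 0" --pt "0 0 0 0 0 0" --grip 0

```text
t: 6.85
eef_pos: [0.5321, 0.2019, 0.2415]
orientation: [0.0, 0.581, 0.814, 0.0]
contact_force: [-0.4, 0.1, 0.4]
width: 0.0849
gripper_force: 0.0
```

Emit:
play_rows --pt "0 0 0.02 0 0 0" --pt "0 0 0.06 0 0 0" --pt "0 0 0.12 0 0 0" --pt "0 0 0.2 0 0 0" --pt "0 0 0.3 0 0 0"

```text
t: 7.35
eef_pos: [0.5315, 0.2017, 0.3318]
orientation: [-0.0, 0.581, 0.814, -0.0]
contact_force: [-0.2, 0.6, -0.5]
width: 0.0855
gripper_force: 0.0
```

```bash
python3 - <<'E'
from h import *
w=snap('wrist');s=snap('side')
a=cv2.resize(w['frame'][:,:,::-1],None,fx=.9,fy=.9)[:,100:500]
b=cv2.resize(s['frame'][100:220,230:310,::-1],None,fx=5,fy=5,interpolation=cv2.INTER_CUBIC)[:600]
im=np.zeros((600,800,3),np.uint8);im[:360,:400]=a;im[:,400:]=b
cv2.imwrite('pics/hang.png',im)
E
```

```text
(no output)
```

View pics/hang.png

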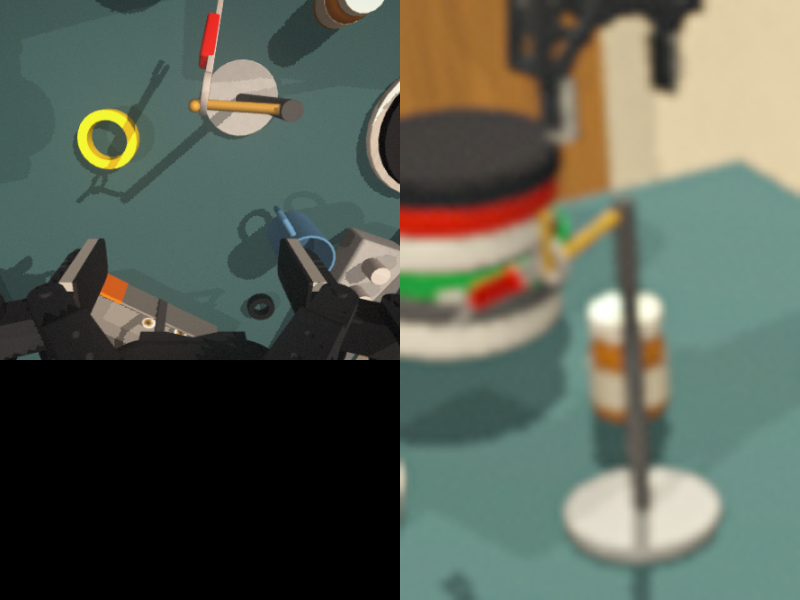

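The eye is threaded on the hook and the spanner is swinging freely. Next is the tray handle.

Emit:
play_rows --pt "0.011 -0.123 0 0 0 -0.07" --pt "0.022 -0.246 0 0 0 -0.14" --pt "0.033 -0.37 0 0 0 -0.2" --pt "0.044 -0.49 0 0 0 -0.27" --pt "0.055 -0.615 0 0 0 -0.34"

```text
t: 7.95
eef_pos: [0.5482, 0.016, 0.3311]
orientation: [0.0, 0.685, 0.729, 0.0]
contact_force: [0.4, 0.9, -0.3]
width: 0.0851
gripper_force: 0.0
```

Emit:
play_rows --pt "0.011 -0.123 -0.08 0 0 -0.07" --pt "0.022 -0.246 -0.16 0 0 -0.14" --pt "0.033 -0.37 -0.24 0 0 -0.2" --pt "0.044 -0.49 -0.32 0 0 -0.27" --pt "0.055 -0.615 -0.38 0 0 -0.335"

```text
t: 8.45
eef_pos: [0.5642, -0.1684, 0.2151]
orientation: [-0.001, 0.774, 0.633, -0.0]
contact_force: [1.0, 1.1, -0.8]
width: 0.0854
gripper_force: 0.0
```

```bash
python3 - <<'E'
from h import *
np.set_printoptions(precision=4,suppress=True)
o=arm.observe();print(o['eef_pos'],o['orientation'])
w=snap('wrist');save(w,'w3',None,1.25)
P=np.array([.5645,-.168,.113]);print(proj(w,P)*1.25)
E
```

```text
[ 0.5642 -0.1684  0.2151] [-0.0007  0.7744  0.6327 -0.0003]
[[406.9864 258.3983]]
```

View pics/w3.png

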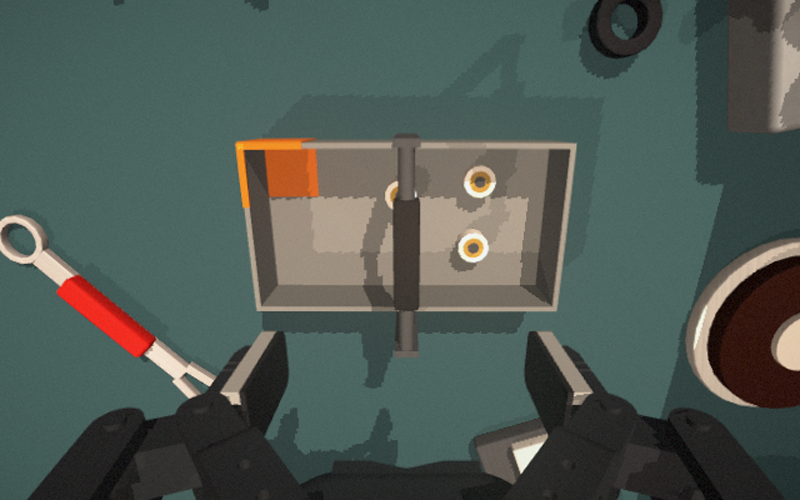

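Wrist view: the handle grip is centred at (406,254), as predicted at (407,258). I'll grip and lift.

Emit:
play_rows --pt "0 0 -0.1 0 0 0" --pt "0 0 -0.2 0 0 0" --pt "0 0 -0.3 0 0 0" --pt "0 0 -0.37 0 0 0" --pt "0 0 -0.4 0 0 0"

```text
t: 9.0
eef_pos: [0.5633, -0.1664, 0.0941]
orientation: [-0.002, 0.774, 0.634, -0.001]
contact_force: [-0.5, 0.9, 0.4]
width: 0.085
gripper_force: 0.0
```

Emit:
play_rows --pt "0 0 0 0 0 0" --pt "0 0 0 0 0 0" --pt "0 0 0 0 0 0" --pt "0 0 0 0 0 0" --pt "0 0 0 0 0 0" --grip 1 --grip_force 110

```text
t: 9.5
eef_pos: [0.5655, -0.1674, 0.0983]
orientation: [0.001, 0.774, 0.633, 0.001]
contact_force: [-0.2, -0.4, -0.4]
width: 0.0141
gripper_force: 109.1
```

Emit:
play_rows --pt "0 0 0 0 0 0" --pt "0 0 0.02 0 0 0" --pt "0 0 0.06 0 0 0" --pt "0 0 0.12 0 0 0" --pt "0 0 0.2 0 0 0"

```text
t: 10.0
eef_pos: [0.5634, -0.1666, 0.1558]
orientation: [-0.002, 0.774, 0.634, -0.001]
contact_force: [0.1, -0.7, -2.8]
width: 0.0139
gripper_force: 107.6
```

Emit:
play_rows --pt "0 0 0.1 0 0 0" --pt "0 0 0.2 0 0 0" --pt "0 0 0.3 0 0 0" --pt "0 0 0.38 0 0 0" --pt "0 0 0.42 0 0 0"

```text
t: 10.5
eef_pos: [0.5654, -0.1674, 0.286]
orientation: [0.002, 0.774, 0.634, 0.001]
contact_force: [0.2, 0.2, -3.4]
width: 0.014
gripper_force: 107.6
```

Emit:
play_rows --pt "0 0 0 -0.06 -0.04 0" --pt "0 0 0 -0.12 -0.09 0" --pt "0 0 0 -0.18 -0.13 0" --pt "0 0 0 -0.23 -0.17 0" --pt "0 0 0 -0.28 -0.21 0"

```text
t: 11.0
eef_pos: [0.5639, -0.1667, 0.2813]
orientation: [0.136, 0.766, 0.628, -0.007]
contact_force: [-0.1, -0.4, -4.0]
width: 0.014
gripper_force: 107.7
```

Emit:
play_rows --pt "0 0 0 -0.06 -0.04 0" --pt "0 0 0 -0.12 -0.09 0" --pt "0 0 0 -0.18 -0.13 0" --pt "0 0 0 -0.24 -0.18 0" --pt "0 0 0 -0.3 -0.22 0"

```text
t: 11.5
eef_pos: [0.5636, -0.1667, 0.2809]
orientation: [0.279, 0.743, 0.608, -0.014]
contact_force: [1.0, -1.4, -3.5]
width: 0.0139
gripper_force: 107.9
```

Emit:
play_rows --pt "0 0 0 0 0 0" --pt "0 0 0 0 0 0" --pt "0 0 0 0 0 0" --pt "0 0 0 0 0 0" --pt "0 0 0 0 0 0"

```text
t: 12.0
eef_pos: [0.565, -0.1674, 0.283]
orientation: [0.279, 0.743, 0.608, -0.013]
contact_force: [1.4, -0.0, -3.1]
width: 0.0135
gripper_force: 107.9
```

```bash
python3 - <<'E'
from h import *
w=snap('wrist');s=snap('side');t=snap('top')
im=np.zeros((600,800,3),np.uint8)
r=lambda f,b,k:cv2.resize(f['frame'][b[1]:b[3],b[0]:b[2],::-1],None,fx=k,fy=k,interpolation=cv2.INTER_CUBIC)
im[:300,:480]=r(w,(0,0,640,400),.75)
a=r(s,(240,110,320,210),3.9); im[:390,480:792]=a
b=r(s,(280,130,440,280),2);im[300:600,:320]=b
cv2.imwrite('pics/tilt.png',im)
E
```

```text
(no output)
```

View pics/tilt.png

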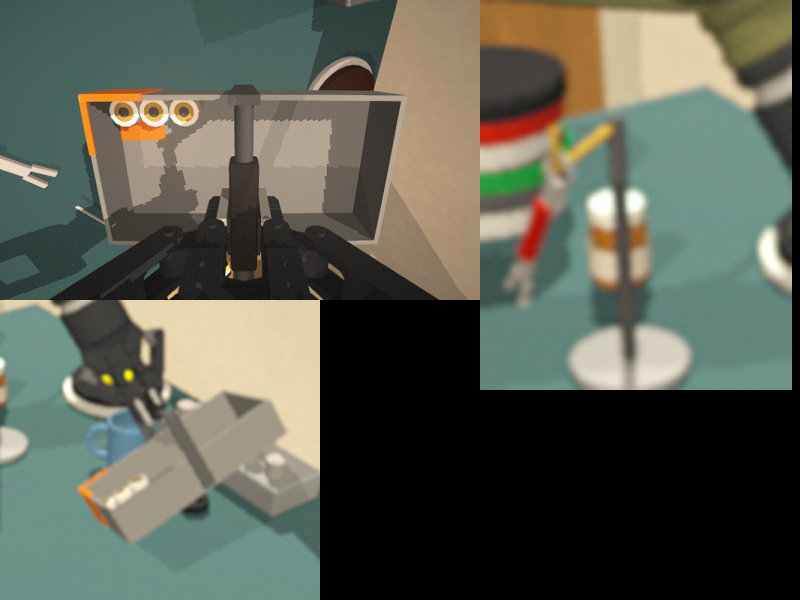

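All three rollers are in the orange corner, in a row at (124–183,112), and the spanner hangs with some sway. I'll let it settle.

Emit:
play_rows --pt "0 0 0 0 0 0" --pt "0 0 0 0 0 0" --pt "0 0 0 0 0 0" --pt "0 0 0 0 0 0" --pt "0 0 0 0 0 0"

```text
t: 12.65
eef_pos: [0.5648, -0.1671, 0.2828]
orientation: [0.279, 0.743, 0.608, -0.013]
contact_force: [-0.2, 0.6, -3.9]
width: 0.0136
gripper_force: 107.9
```

Emit:
play_rows --pt "0 0 0 0 0 0" --pt "0 0 0 0 0 0" --pt "0 0 0 0 0 0" --pt "0 0 0 0 0 0" --pt "0 0 0 0 0 0"

```text
t: 13.15
eef_pos: [0.5648, -0.1671, 0.2828]
orientation: [0.279, 0.743, 0.608, -0.013]
contact_force: [0.8, 0.8, -2.9]
width: 0.0137
gripper_force: 107.9
```

Emit:
play_rows --pt "0 0 0 0 0 0" --pt "0 0 0 0 0 0" --pt "0 0 0 0 0 0" --pt "0 0 0 0 0 0" --pt "0 0 0 0 0 0"

```text
t: 13.65
eef_pos: [0.5648, -0.1671, 0.2828]
orientation: [0.279, 0.743, 0.608, -0.013]
contact_force: [0.0, -0.4, -3.0]
width: 0.0134
gripper_force: 107.9
```

Emit:
play_rows --pt "0 0 0 0 0 0" --pt "0 0 0 0 0 0" --pt "0 0 0 0 0 0" --pt "0 0 0 0 0 0" --pt "0 0 0 0 0 0"

```text
t: 14.15
eef_pos: [0.5648, -0.1671, 0.2828]
orientation: [0.279, 0.743, 0.608, -0.013]
contact_force: [-0.4, 0.2, -3.6]
width: 0.014
gripper_force: 107.9
```

Emit:
play_rows --pt "0 0 0 0 0 0" --pt "0 0 0 0 0 0" --pt "0 0 0 0 0 0" --pt "0 0 0 0 0 0" --pt "0 0 0 0 0 0"

```text
t: 14.65
eef_pos: [0.5648, -0.1671, 0.2828]
orientation: [0.279, 0.743, 0.608, -0.013]
contact_force: [0.2, -0.6, -3.3]
width: 0.0139
gripper_force: 107.9
```

Emit:
play_rows --pt "0 0 0 0 0 0" --pt "0 0 0 0 0 0" --pt "0 0 0 0 0 0" --pt "0 0 0 0 0 0" --pt "0 0 0 0 0 0"

```text
t: 15.15
eef_pos: [0.5648, -0.1671, 0.2828]
orientation: [0.279, 0.743, 0.608, -0.013]
contact_force: [0.5, 0.6, -4.2]
width: 0.0133
gripper_force: 107.9
```

Emit:
play_rows --pt "0 0 0 0 0 0" --pt "0 0 0 0 0 0" --pt "0 0 0 0 0 0" --pt "0 0 0 0 0 0" --pt "0 0 0 0 0 0"

```text
t: 15.65
eef_pos: [0.5648, -0.1672, 0.2828]
orientation: [0.279, 0.743, 0.608, -0.013]
contact_force: [-0.0, -0.5, -3.6]
width: 0.0137
gripper_force: 107.9
```

Emit:
play_rows --pt "0 0 0 0 0 0" --pt "0 0 0 0 0 0" --pt "0 0 0 0 0 0" --pt "0 0 0 0 0 0" --pt "0 0 0 0 0 0"

```text
t: 16.15
eef_pos: [0.5648, -0.1671, 0.2828]
orientation: [0.279, 0.743, 0.608, -0.013]
contact_force: [-0.4, 0.2, -3.0]
width: 0.0142
gripper_force: 107.9
```

```bash
python3 - <<'E'
from h import *
w0=load('wrist')['frame'].astype(int)
def red():
    s=snap('side'); h=cv2.cvtColor(s['frame'],cv2.COLOR_RGB2HSV)
    m=((h[...,0]<8)|(h[...,0]>172))&(h[...,1]>170)&(h[...,2]>90); m[:,:245]=0;m[:150]=0;m[180:]=0;m[:,266:]=0
    return np.argwhere(m).mean(0)[::-1],m.sum()
for _ in range(4): print(red())
print('expected grip if hanging',proj(load('side'),[.5114,.2643,.142]))
w=snap('wrist')['frame'].astype(int); print('roller patch change',np.abs(w-w0)[120:180,130:280].mean())
o=arm.observe();print(o['t'],o['gripper_force'],o['eef_pos'])
E
```

```text
(array([262.2 , 172.84]), np.int64(50))
(array([263.53488372, 172.39534884]), np.int64(43))
(array([264.15384615, 171.34615385]), np.int64(26))
(array([264.28571429, 170.42857143]), np.int64(21))
expected grip if hanging [[261.02896042 176.29214805]]
roller patch change 2.6695555555555557
16.4 107.89998292922974 [ 0.56482848 -0.1671437   0.282836  ]
```

The spanner is still swaying, so I'll wait some more.

Emit:
play_rows --pt "0 0 0 0 0 0" --pt "0 0 0 0 0 0" --pt "0 0 0 0 0 0" --pt "0 0 0 0 0 0" --pt "0 0 0 0 0 0"

```text
t: 16.9
eef_pos: [0.5648, -0.1671, 0.2828]
orientation: [0.279, 0.743, 0.608, -0.013]
contact_force: [-0.9, 0.6, -3.7]
width: 0.0139
gripper_force: 107.9
```

Emit:
play_rows --pt "0 0 0 0 0 0" --pt "0 0 0 0 0 0" --pt "0 0 0 0 0 0" --pt "0 0 0 0 0 0" --pt "0 0 0 0 0 0"

```text
t: 17.4
eef_pos: [0.5648, -0.1671, 0.2828]
orientation: [0.279, 0.743, 0.608, -0.013]
contact_force: [-1.1, -0.5, -3.6]
width: 0.0136
gripper_force: 107.9
```

Emit:
play_rows --pt "0 0 0 0 0 0" --pt "0 0 0 0 0 0" --pt "0 0 0 0 0 0" --pt "0 0 0 0 0 0" --pt "0 0 0 0 0 0"

```text
t: 17.9
eef_pos: [0.5648, -0.1671, 0.2828]
orientation: [0.279, 0.743, 0.608, -0.013]
contact_force: [0.2, -0.3, -4.1]
width: 0.0133
gripper_force: 107.9
```

Emit:
play_rows --pt "0 0 0 0 0 0" --pt "0 0 0 0 0 0" --pt "0 0 0 0 0 0" --pt "0 0 0 0 0 0" --pt "0 0 0 0 0 0"

```text
t: 18.4
eef_pos: [0.5648, -0.1671, 0.2828]
orientation: [0.279, 0.743, 0.608, -0.013]
contact_force: [-0.4, -0.7, -3.1]
width: 0.014
gripper_force: 107.9
```

Emit:
play_rows --pt "0 0 0 0 0 0" --pt "0 0 0 0 0 0" --pt "0 0 0 0 0 0" --pt "0 0 0 0 0 0" --pt "0 0 0 0 0 0"

```text
t: 18.9
eef_pos: [0.5648, -0.1671, 0.2828]
orientation: [0.279, 0.743, 0.608, -0.013]
contact_force: [0.3, 1.1, -3.8]
width: 0.0141
gripper_force: 107.9
```

Emit:
play_rows --pt "0 0 0 0 0 0" --pt "0 0 0 0 0 0" --pt "0 0 0 0 0 0" --pt "0 0 0 0 0 0" --pt "0 0 0 0 0 0"

```text
t: 19.4
eef_pos: [0.5648, -0.1671, 0.2828]
orientation: [0.279, 0.743, 0.608, -0.013]
contact_force: [-0.3, 0.2, -3.9]
width: 0.0137
gripper_force: 107.9
```

Emit:
play_rows --pt "0 0 0 0 0 0" --pt "0 0 0 0 0 0" --pt "0 0 0 0 0 0" --pt "0 0 0 0 0 0" --pt "0 0 0 0 0 0"

```text
t: 19.9
eef_pos: [0.5648, -0.1671, 0.2828]
orientation: [0.279, 0.743, 0.608, -0.013]
contact_force: [0.4, 0.6, -3.2]
width: 0.0137
gripper_force: 107.9
```

Emit:
play_rows --pt "0 0 0 0 0 0" --pt "0 0 0 0 0 0" --pt "0 0 0 0 0 0" --pt "0 0 0 0 0 0" --pt "0 0 0 0 0 0"

```text
t: 20.4
eef_pos: [0.5648, -0.1671, 0.2828]
orientation: [0.279, 0.743, 0.608, -0.013]
contact_force: [0.5, 0.3, -3.5]
width: 0.0138
gripper_force: 107.9
```

Emit:
play_rows --pt "0 0 0 0 0 0" --pt "0 0 0 0 0 0" --pt "0 0 0 0 0 0" --pt "0 0 0 0 0 0" --pt "0 0 0 0 0 0"

```text
t: 20.9
eef_pos: [0.5648, -0.1671, 0.2828]
orientation: [0.279, 0.743, 0.608, -0.013]
contact_force: [0.5, -0.4, -3.6]
width: 0.0139
gripper_force: 107.9
```

Emit:
play_rows --pt "0 0 0 0 0 0" --pt "0 0 0 0 0 0" --pt "0 0 0 0 0 0" --pt "0 0 0 0 0 0" --pt "0 0 0 0 0 0"

```text
t: 21.4
eef_pos: [0.5648, -0.1671, 0.2828]
orientation: [0.279, 0.743, 0.608, -0.013]
contact_force: [1.0, 0.3, -3.3]
width: 0.0136
gripper_force: 107.9
```

Emit:
play_rows --pt "0 0 0 0 0 0" --pt "0 0 0 0 0 0" --pt "0 0 0 0 0 0" --pt "0 0 0 0 0 0" --pt "0 0 0 0 0 0"

```text
t: 21.9
eef_pos: [0.5648, -0.1671, 0.2828]
orientation: [0.279, 0.743, 0.608, -0.013]
contact_force: [-0.3, -0.5, -3.1]
width: 0.014
gripper_force: 107.9
```

Emit:
play_rows --pt "0 0 0 0 0 0" --pt "0 0 0 0 0 0" --pt "0 0 0 0 0 0" --pt "0 0 0 0 0 0" --pt "0 0 0 0 0 0"

```text
t: 22.4
eef_pos: [0.5648, -0.1671, 0.2828]
orientation: [0.279, 0.743, 0.608, -0.013]
contact_force: [0.1, 0.4, -3.2]
width: 0.0139
gripper_force: 107.9
```

```bash
python3 - <<'E'
from h import *
np.set_printoptions(precision=1,suppress=True)
def red():
    s=snap('side'); h=cv2.cvtColor(s['frame'],cv2.COLOR_RGB2HSV)
    m=((h[...,0]<8)|(h[...,0]>172))&(h[...,1]>170)&(h[...,2]>90); m[:,:245]=0;m[:150]=0;m[190:]=0;m[:,285:]=0
    return np.argwhere(m).mean(0)[::-1],m.sum()
for _ in range(14): print(*red())
w=snap('wrist'); save(w,'end')
X=[]
g=cv2.cvtColor(w['frame'],cv2.COLOR_RGB2GRAY)
o=arm.observe();print(o['t'],o['gripper_force'])
# rollers: tray frame from tool pose; predicted roller centres vs corner
from scipy.spatial.transform import Rotation as Ro
q=o['orientation'];R=Ro.from_quat([q[1],q[2],q[3],q[0]]).as_matrix()
Rt=np.stack([R[:,1],R[:,0],-R[:,2]],1)
if Rt[0,0]<0: Rt[:,:2]*=-1
org=np.array(o['eef_pos'])-.011*R[:,2]-.105*Rt[:,2]
print(Rt, org)
c,n=org+Rt@[0,0,.020],Rt[:,2]
for u in[(124,112),(153,112),(183,112)]:
    C,d=ray(w,(u[0]/.75,u[1]/.75)); p=C+d*(n@(c-C))/(n@d); print((Rt.T@(p-org))*1000)
print(org+Rt@[-.116,.061,.004])
E
```

```text
[262.2 174.4] 62
[262.2 174.4] 62
[262.2 174.5] 63
[262.2 174.4] 62
[262.2 174.4] 62
[262.2 174.5] 63
[262.2 174.4] 62
[262.2 174.4] 62
[262.2 174.5] 63
[262.2 174.3] 63
[262.2 174.5] 63
[262.2 174.4] 62
[262.2 174.5] 63
[262.2 174.4] 62
23.15 107.90109515190125
[[ 0.9  0.3 -0.3]
 [-0.1  0.9  0.4]
 [ 0.4 -0.4  0.8]] [ 0.6 -0.2  0.2]
[-101.4   47.9   20. ]
[-76.6  47.8  20. ]
[-51.1  47.8  20. ]
[ 0.5 -0.1  0.1]
```

The spanner is now still, and the farthest roller is about 67 mm from the corner. I'm handing it in.

```bash
python3 -c "
from bench import arm
print(arm.job_done())"
```

```text
the job is handed in; nothing more can be done
None
```

I handed the job in at about 23 s: the spanner hangs still on the hook, and the tray is held in the air, tilted about 32° with all three rollers in the orange corner; the hand-in returned no verdict.

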